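Hold the terminal cover over its screw holes

TASK

Lay the straightedge on the deck of the calibrator, flush against the front long edge of the raised flange (the edge on the display side) and reaching past both ends of it, as a sighting line, and let go of it. Then take the cover plate by its grip and hold it level, hovering about a centimetre above the flange with its four holes over the four threaded holes, so that each threaded hole is seen whole through its hole in the plate and the screws could be started. Finish while still holding the cover there, still and touching nothing else, with the straightedge still flush; leave the meter, screw tray and probe stand alone.

Things in the scene. Friction and masses are not known exactly. Their poses are not given: they have to be found in the camera images.
- calibrator: fixed low grey bench unit, a 220 x 220 mm box with a flat deck 45 mm above the bench. A raised aluminium flange stands on the deck, centred 30 mm to +x of the box's centre, so that 95 mm of flat deck lies before its front edge. Origin: centre of the underside, on the bench; z up, -x is the front with display and buttons and roughly faces the robot.
- flange (a point): centre of the flange's top, at (30, 0, 55) mm in the calibrator's frame, same axes. Flange: 90 (x) x 120 (y) x 10 mm high, with a 36 x 60 mm terminal opening in the middle and four threaded holes, 5 mm in diameter, at 33 mm (x) and 48 mm (y) either side of the centre. Its front long edge is the upright face 45 mm to -x of this point, along y, on the display side.
- tap_a (a point): mouth of the threaded hole at (-3, -48, 55) mm in the calibrator's frame, on the flange's top
- tap_b (a point): mouth of the diagonally opposite threaded hole, at (63, 48, 55) mm in the calibrator's frame
- cover: loose aluminium plate, 90 (x) x 120 (y) x 6 mm, the flange's outline, with four 11 mm through holes at 33 mm (x) and 48 mm (y) either side of the centre; fits either way round. On its middle a black block grip, 40 (x) x 16 (y) mm, from 6 to 36 mm above the underside. About 0.2 kg. Starts flat on the bench, grip up. Origin: centre of the underside; z up.
- hole_a (a point): centre of the hole at (-33, -48, 0) mm in the cover's frame, on its underside
- hole_b (a point): centre of the diagonally opposite hole at (33, 48, 0) mm in the cover's frame, on its underside
- straightedge: loose flat steel straightedge, 180 long (y) x 50 wide (x) x 8 mm thick; either long edge may be used. On its middle a black block grip, 20 (x) x 24 (y) mm, from 8 to 38 mm above the underside. About 0.3 kg. Starts flat on the bench, grip up. Laid flush, its centre is 25 mm from the flange's front edge. Origin: centre of the underside; z up.
- meter: bystander: black handheld meter, 150 x 80 x 34 mm, lying flat; origin at the centre of its underside
- screw_tray: bystander: white open tray, 80 x 110 x 25 mm, with screws; origin at the centre of its underside
- probe_stand: bystander: small stand with a round red base of 90 mm diameter and a steel rod, 100 mm high; origin at the centre of its underside
Mind the look-alikes: they are no part of the job. What is shaped like the cover but green or orange is not meant.

How it is judged:
On the way, in this order (a step that is already met when the one before it is completed fails the run):
1. the straightedge lies on the deck flush against the flange's front long edge (gap under 2.5 mm, 1.4 degrees), past both of its ends, and is let go (x of straightedge in the frame of calibrator between -0.0425 and -0.0385 m and y of straightedge in the frame of calibrator between -0.028 and 0.028 m and z of straightedge in the frame of calibrator between 0.043 and 0.0475 m and angle between the y axis of straightedge and the y axis of calibrator, either way round below 0.025 rad and angle between straightedge's own z axis and vertical below 0.05 rad and contact force between the fingers and straightedge below 0.1 N), for 0.3 s.
2. the cover is held in the gripper, lifted off the bench (height (world z) of cover above 0.03 m and contact force between the fingers and cover above 1 N), for 0.2 s.
At the end, for the whole second after the job is handed in: cover gripped, still, level within 4 deg, 3 to 22 mm above the flange, its holes within 3 mm of the threaded holes, touching nothing else; straightedge released on the deck, within 2.5 mm and 0.025 rad of the flange's front edge, middle within 28 mm of the flange's middle (all of step 1 and ((horizontal distance between hole_a and tap_a below 0.003 m and horizontal distance between hole_b and tap_b below 0.003 m) or (horizontal distance between hole_a and tap_b below 0.003 m and horizontal distance between hole_b and tap_a below 0.003 m)) and z of hole_a in the frame of calibrator between 0.058 and 0.077 m and z of hole_b in the frame of calibrator between 0.058 and 0.077 m and angle between cover's own z axis and vertical below 0.07 rad and contact force between the fingers and cover above 1 N and contact force between cover and calibrator below 0.05 N and contact force between cover and straightedge below 0.05 N and linear speed of cover below 0.02 m/s and linear speed of straightedge below 0.01 m/s); the arm keeps its last pose, push and grip.
It fails at once if the meter is disturbed (moved 20 mm) (distance of meter from where it was at the start of the episode above 0.02 m).
It fails at once if the screw tray is disturbed (moved 20 mm) (distance of screw_tray from where it was at the start of the episode above 0.02 m).
It fails at once if the probe stand is disturbed (moved 20 mm) (distance of probe_stand from where it was at the start of the episode above 0.02 m).
It also fails if it takes over 58 s, if anything falls off the work surface, if the arm or the gripper's body presses on something with over 40 N, if the wrist force passes 120 N, or if a joint passes its speed limit or range.

ROBOT

A 7-joint arm with a two-finger parallel gripper is mounted at the origin on the work surface. World frame = base frame: x ahead of the robot, y to its left, z up, the work surface at z = 0. Lengths are in m, angles in rad, forces in N, time in s.
With the tool pointing down it reaches from about 0.4 to 0.85 m from the base axis. Payload 10.4 kg.
Tool frame: the origin (TCP) lies midway between the tips of the shut fingers; the grasp point (between the pads) lies manip.pinch_z behind it (manip.pinch_z is the distance from the TCP to the grasp point, in m); z points along the fingers, y is the direction in which the jaws open and shut (so a half turn about z gives the same grasp; the last joint's range is limited). The gripper opens to 85 mm and grips with 20 to 120 N. Pads are 22 mm wide; open, the fingers measure 114 mm over their backs; the gripper's body (76 mm by 85 mm) begins 54 mm behind the grasp point. The pads swing forward as they close: fully open they stand 13 mm farther back than shut.
Start: joints at [-1.249, 0.332, -0.065, 1.46, 0.022, 1.35, -0.088], TCP at [0.211, 0.588, 0.231] pointing down, gripper open.
Joint ranges: [-2.6, 2.6], [-0.5, 2.12], [-1.47, 1.34], [0.16, 2.42], [-1.27, 4.41], [0.06, 2.06], [-2.6, 2.6]. Speed limits (rad/s): [2.22, 2.22, 2.79, 2.79, 3.14, 3.14, 3.14].

INTERFACE

Orientations are given as a unit quaternion [x, y, z, w].
In Python, from workcell import manip gives the robot as it stands.
- The arm moves only by the shell command python3 -m handwheel 'ROWS' [FORCE]. ROWS is JSON, a list that holds one entry, the list of rows, each a list of 7 numbers: the shift along the tool's x, y, z in m, then the turn, a rotation vector about the tool's x, y, z in rad, then the finger opening in m, from 0 to 0.0854. In form: [[[tx, ty, tz, ax, ay, az, claw], ...]]. A call has 1 to 8 rows; each row is the pose to reach, as a shift and turn from the pose commanded when the call began, along the tool's axes at that moment; what a row does not reach only later rows make up. A row lasts 1/8 s, in which the tool goes at most 62.5 mm and 10.7 degrees, less where a joint would pass 70% of its speed; a pose out of reach is approached as far as the arm can. A call with a gripper value outside its range is refused whole. The fingers move at their own pace and stop on an object; FORCE is the grip in N (left out, the last holds). Time passes only in rows, so rows that repeat a pose let the fingers close. It gives the time, the measured TCP pose, the force and the opening at its end, in the units of the state.
- manip.get_obs(): the state, without advancing time (a new reading comes with each control period).
- manip.camera(name): name is "scene" or "top" or "wrist"; returns the picture (400x640x3 uint8, blue, green, red); there is no depth.
- manip.calibration(name): a dict with "fx", "fy", "cx", "cy" (pixels), "view" (4x4, takes a point from world to camera coordinates); the wrist camera has in their place "tool_from_camera" (4x4, takes a point from camera to tool coordinates, whose origin is the TCP and whose axes are the flange's). Camera axes: x right, y up, looking along -z (the intrinsics and any distortion apply to the point x, -y, -z); pixel columns grow to the right and rows downward; lengths in m; the calibration is good to about 2 mm. A picture is of the moment at which its call begins: read the wrist's pose just before it. calibration takes no time and is no camera call.
- manip.hand_in(): hands the job in, once; it reports no verdict.
The state is a dict: "clock": time; "joint_pos": joint angles; "joint_velocities": joint speeds; "tau": joint torques, N m; "position": TCP position; "ee_rot": TCP orientation; "ft_force": force on the tool from outside, world axes, zero at the start; "torque": the same for the moment, N m; "grip_width": opening from 0.0 (shut) to 1.0 (fully open).
Only numpy, scipy, OpenCV 4.12 (cv2) and the standard library are available. Lean on these libraries where they do the work, as an engineer would, in place of code of your own. Each camera call takes 0.05 s, during which the arm holds its last target.

## Working session

There is one attempt and no reset: what is moved stays moved. The work goes in short steps, Python scripts to look and compute and a shell command to move; the robot and the scene stay as the last step left them, time stands still between calls to the robot, and variables do not carry over. Pictures are saved under pics/ and viewed, and the job is handed in when it is done.

```bash
ls; mkdir -p pics; python3 - <<'E'
from workcell import manip
import cv2
print(manip.get_obs(), manip.pinch_z)
for n in ["scene","top","wrist"]:
    cv2.imwrite(f"pics/{n}0.png",manip.camera(n)); print(n,manip.calibration(n))
E
```

```text
pics
{'clock': 0.0, 'joint_pos': array([-1.24860142,  0.33288349, -0.06472005,  1.46094456,  0.0216144 ,
        1.34988687, -0.08850293]), 'joint_velocities': array([-0.00094738,  0.0028328 ,  0.00040295, -0.0005522 ,  0.00011742,
       -0.00178152, -0.00077929]), 'tau': array([-2.00890140e-04, -6.25442433e+01,  4.88836784e-02, -3.91604125e+01,
        1.61412108e-02,  1.01354532e-02, -1.05597557e-06]), 'position': array([0.21112422, 0.58786488, 0.23050718]), 'ee_rot': array([ 1.71524884e-01,  9.85179530e-01, -7.07795135e-04, -8.61342310e-05]), 'ft_force': array([ 0.08472635, -0.07633227, -1.11178194]), 'torque': array([ 0.01252023, -0.0628867 , -0.02473198]), 'grip_width': 1.001044600677435} 0.0187
scene {'fx': 411.6452351841691, 'fy': 411.6452351841691, 'cx': 318.68891968255673, 'cy': 195.60840956675474, 'view': array([[-0.34931639,  0.93700067, -0.00279358,  0.22939987],
       [-0.80447494, -0.29837917,  0.51360485,  0.40156745],
       [ 0.48041454,  0.18165796,  0.85802229, -1.40053239],
       [ 0.        ,  0.        ,  0.        ,  1.        ]])}
top {'fx': 362.1808299847709, 'fy': 362.1808299847709, 'cx': 316.9731649747753, 'cy': 200.24750787376686, 'view': array([[-0.0175921 , -0.99973194,  0.0150519 , -0.02924122],
       [ 0.9813246 , -0.01438015,  0.19182084, -0.54328547],
       [-0.19155297,  0.01814533,  0.98131453, -1.11908006],
       [ 0.        ,  0.        ,  0.        ,  1.        ]])}
wrist {'fx': 350.64263775321547, 'fy': 350.64263775321547, 'cx': 319.3238172550816, 'cy': 192.95687878454538, 'tool_from_camera': array([[ 5.85000926e-04,  9.62992681e-01,  2.69526909e-01,
         6.78416486e-02],
       [ 9.99999781e-01, -6.46398377e-04,  1.39044030e-04,
         7.64999057e-05],
       [ 3.08120140e-04,  2.69526768e-01, -9.62992848e-01,
        -1.42728364e-01],
       [ 0.00000000e+00,  0.00000000e+00,  0.00000000e+00,
         1.00000000e+00]])}
```

View pics/top0.png

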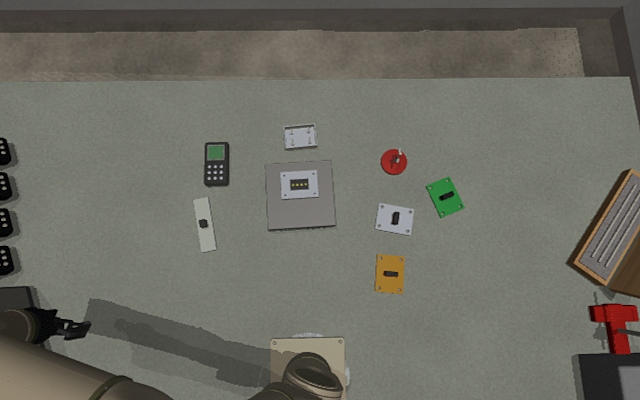

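View pics/scene0.png

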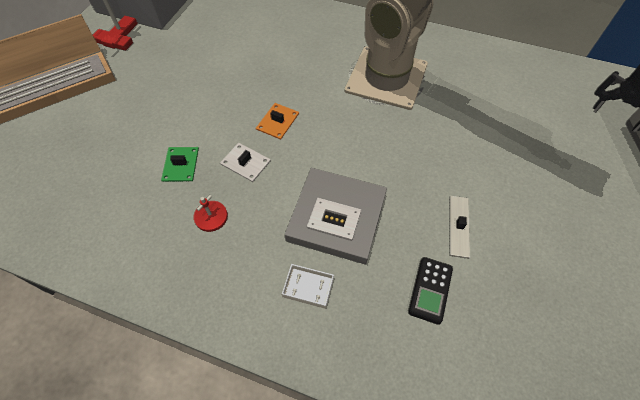

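View pics/wrist0.png

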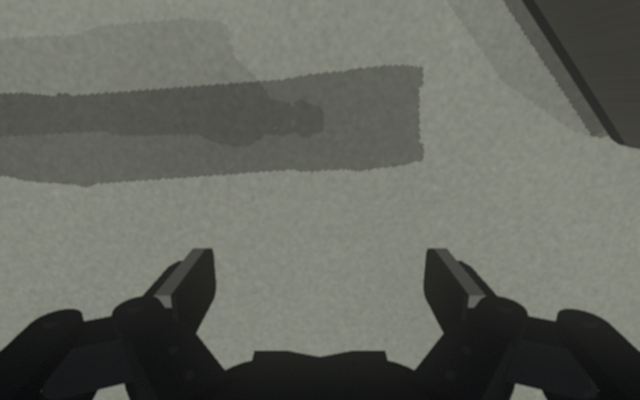

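Candidates for the cover in the top view are the plain aluminium plate (395,219), the green plate (446,197), the orange plate (390,273) and the flange itself (299,184). By the description I choose the plate at (395,219). The only straightedge is at (204,224). I'll check both in a crop and measure.

```bash
cat > h.py <<'E'
import numpy as np, cv2
from scipy.spatial.transform import Rotation as R
from scipy.optimize import least_squares
from workcell import manip
def cam(name,obs=None):
    c=manip.calibration(name); K=(c['fx'],c['fy'],c['cx'],c['cy'])
    if name!='wrist': return K,np.linalg.inv(c['view'])
    T=np.eye(4); T[:3,:3]=R.from_quat(obs['ee_rot']).as_matrix(); T[:3,3]=obs['position']
    return K,T@c['tool_from_camera']
def unproj(C,uv,z):
    (fx,fy,cx,cy),W=C; uv=np.atleast_2d(uv).astype(float)
    d=np.c_[(uv[:,0]-cx)/fx,-(uv[:,1]-cy)/fy,-np.ones(len(uv))]@W[:3,:3].T
    o=W[:3,3]; return o+d*((z-o[2])/d[:,2])[:,None]
def proj(C,P):
    (fx,fy,cx,cy),W=C; p=(np.atleast_2d(P)-W[:3,3])@W[:3,:3]
    return np.c_[cx+fx*p[:,0]/-p[:,2],cy-fy*p[:,1]/-p[:,2]]
def pose2(x,y,yaw,pts):
    c,s=np.cos(yaw),np.sin(yaw); pts=np.asarray(pts,float)
    return np.c_[x+c*pts[:,0]-s*pts[:,1],y+s*pts[:,0]+c*pts[:,1],pts[:,2]]
def fit(C,pts,uv,x0):
    "planar pose x,y,yaw of model pts seen at uv"
    r=least_squares(lambda q:(proj(C,pose2(*q,pts))-uv).ravel(),x0)
    return r.x,np.sqrt(np.mean(r.fun**2))
def snap(name,tag):
    o=manip.get_obs(); im=manip.camera(name); cv2.imwrite(f'pics/{tag}.png',im); return im,cam(name,o),o
E
python3 - <<'E'
from h import *
im=cv2.imread('pics/top0.png'); C=cam('top')
a=cv2.resize(im[190:260,180:250],None,fx=5.7,fy=5.7,interpolation=cv2.INTER_CUBIC)
b=cv2.resize(im[185:255,360:430],None,fx=5.7,fy=5.7,interpolation=cv2.INTER_CUBIC)
cv2.imwrite('pics/crop0.png',np.hstack([a,b]))
cv2.imwrite('pics/crop1.png',cv2.resize(im[150:240,255:345],None,fx=6,fy=6,interpolation=cv2.INTER_CUBIC))
print(unproj(C,[[204,224],[395,219]],.02),unproj(C,[[299,184]],.055))
E
```

```text
[[ 0.47542441  0.33225809  0.02      ]
 [ 0.48222037 -0.29541954  0.02      ]] [[0.59706323 0.01960199 0.055     ]]
```

View pics/crop0.png

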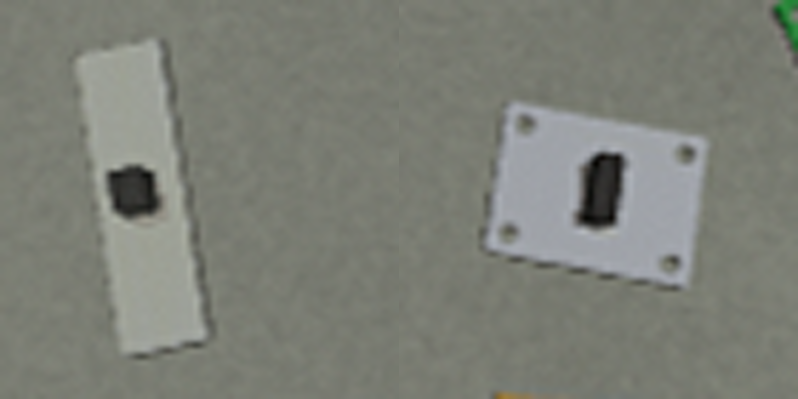

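View pics/crop1.png

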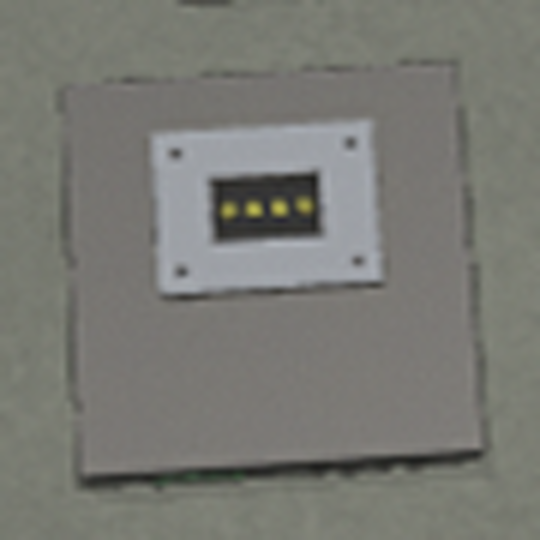

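Crop confirmed: the left is the plain steel straightedge with its grip, the right is the aluminium plate with four holes and a black grip. Next I fit the rough poses.

```bash
python3 - <<'E'
from h import *
C=cam('top')
f=lambda p,s,ox,oy:(np.array(p)+.5)/s-.5+[ox,oy]
# calibrator: flange holes; model rel. flange centre, order TL(+x,+y) TR(+x,-y) BL BR
m=np.array([[33,48,55],[33,-48,55],[-33,48,55],[-33,-48,55]])/1e3
print('flange',fit(C,m,f([(175,154),(350,143),(181,272),(358,261)],6,255,150),[.6,.02,0]))
m2=m.copy();m2[:,2]=.006
print('cover',fit(C,m2,f([(525-399,124),(686-399,154),(509-399,232),(671-399,263)],5.7,360,185),[.48,-.295,0]))
s=np.array([[25,-90,8],[25,90,8],[-25,90,8],[-25,-90,8]])/1e3
# long axis +y of se along image up (+x world): yaw ~ -80deg
uv=f([(124,354),(75,60),(158,42),(210,338)],5.7,180,190)
for o in ([0,1,2,3],):
  for y in (-1.4,1.4): print('se',fit(C,s[[3,2,1,0]],uv,[.475,.33,y]),fit(C,s,uv,[.475,.33,y]))
print(R.from_quat(manip.get_obs()['ee_rot']).as_matrix().round(3))
E
```

```text
flange (array([0.59668969, 0.019832  , 0.05001307]), np.float64(0.047008331880787325))
cover (array([ 0.48608404, -0.29699109, -0.20285458]), np.float64(0.07891053399260625))
se (array([ 0.476901  ,  0.33447115, -1.36397414]), np.float64(0.42330678848330217)) (array([ 0.47712052,  0.33439616, -1.36872282]), np.float64(10.793868762422738))
se (array([ 0.476901  ,  0.33447115, -1.3639741 ]), np.float64(0.42330678848389036)) (array([ 0.47712051,  0.33439617, -1.36871702]), np.float64(10.793868762344868))
[[-0.941  0.338 -0.   ]
 [ 0.338  0.941 -0.001]
 [-0.    -0.001 -1.   ]]
```

```bash
cat >> h.py <<'E'
def plan(x,y,z,head):
    "prints shift in tool axes & rotvec to reach pose with tool down, tool y at heading deg"
    o=manip.get_obs(); A=R.from_quat(o['ee_rot']); h=np.radians(head)
    Y=np.array([np.cos(h),np.sin(h),0]);Z=np.array([0,0,-1.]);X=np.cross(Y,Z)
    B=R.from_matrix(np.c_[X,Y,Z])
    t=A.inv().apply(np.array([x,y,z])-o['position']); r=(A.inv()*B).as_rotvec()
    m=A.as_matrix(); print('clock',round(o['clock'],2),'pos',o['position'].round(4),'head',np.degrees(np.arctan2(m[1,1],m[0,1])).round(2),'tilt',m[:2,2].round(4),'F',o['ft_force'].round(1),'g',round(o['grip_width'],3))
    print('shift',t.round(4),'turn',r.round(4),'rows>=',max(np.linalg.norm(t)/.0625,np.degrees(np.linalg.norm(r))/10.7).round(1))
E
python3 -c "
from h import *
plan(.477,.334,.15,11.8)"
```

```text
clock 0.15 pos [0.2111 0.588  0.2307] head 70.25 tilt [-0.0003 -0.001 ] F [ 0.8  0.1 -0.1] g 1.0
shift [-0.336  -0.1491  0.0809] turn [-1.0000e-03  6.0000e-04  1.0201e+00] rows>= 6.0
```

```bash
python3 -m handwheel '[[[-0.336,-0.149,0.081,-0.001,0,1.02,0.0854],[-0.336,-0.149,0.081,-0.001,0,1.02,0.0854],[-0.336,-0.149,0.081,-0.001,0,1.02,0.0854],[-0.336,-0.149,0.081,-0.001,0,1.02,0.0854],[-0.336,-0.149,0.081,-0.001,0,1.02,0.0854],[-0.336,-0.149,0.081,-0.001,0,1.02,0.0854],[-0.336,-0.149,0.081,-0.001,0,1.02,0.0854],[-0.336,-0.149,0.081,-0.001,0,1.02,0.0854]]]'
python3 -c "
from h import *
plan(.477,.334,.15,11.8); snap('wrist','w1'); print(manip.get_obs()['joint_pos'].round(2))"
```

```text
clock: 1.15
position: [0.4767, 0.3347, 0.1501]
ee_rot: [0.631, 0.776, 0.0, -0.0]
ft_force: [-0.2, 0.1, 0.4]
grip_width: 1.001
clock 1.15 pos [0.4767 0.3347 0.1501] head 11.82 tilt [0.0001 0.0007] F [-0.2  0.1  0.4] g 1.001
shift [-0.0008  0.0001  0.0001] turn [ 0.0002 -0.0007  0.0004] rows>= 0.0
[-0.9   0.3   0.25  1.69 -0.08  1.16 -0.42]
```

View pics/w1.png

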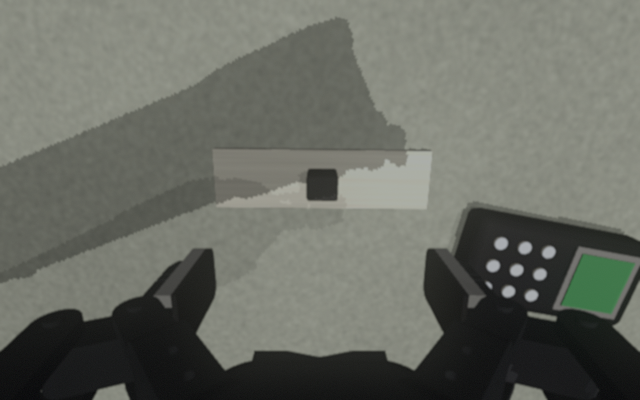

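The straightedge shows in the wrist view with corners (213,149), (432,151), (429,209), (215,208) and its grip at (322,184). The meter is clear on the right.

```bash
python3 - <<'E'
from h import *
C=cam('wrist',manip.get_obs())
s=np.array([[25,-90,8],[25,90,8],[-25,90,8],[-25,-90,8]])/1e3
uv=[(213,149),(432,151),(429,209),(215,208)]
for sgn in (1,-1):
  q,e=fit(C,s*[sgn,1,1],np.array(uv,float),[.477,.334,-1.36]); print(q,np.degrees(q[2])+90,e)
print(unproj(C,[(322,200.)],.03))
plan(q[0],q[1],.05,np.degrees(q[2])+90)
E
```

```text
[ 0.47966945  0.33368937 -1.36900169] 11.561980915702847 41.332400873269016
[ 0.47920192  0.33592563 -1.36949404] 11.533771360522223 0.9394141132736346
[[0.4810539 0.325141  0.03     ]]
clock 1.2 pos [0.4763 0.3356 0.1503] head 11.91 tilt [0.0002 0.0011] F [-0.2  0.1 -1.1] g 1.003
shift [-0.0003  0.0029  0.1003] turn [ 0.0004 -0.0011  0.0066] rows>= 1.6
```

```bash
python3 -m handwheel '[[[0,0.003,0.06,0,0,0.006,0.0854],[0,0.003,0.10,0,0,0.006,0.0854],[0,0.003,0.125,0,0,0.006,0.0854],[0,0.003,0.138,0,0,0.006,0.0854],[0,0.003,0.138,0,0,0.006,0.06],[0,0.003,0.138,0,0,0.006,0.02],[0,0.003,0.138,0,0,0.006,0.015],[0,0.003,0.138,0,0,0.006,0.015]]]' 40
python3 -m handwheel '[[[0,0,0,0,0,0,0.015],[0,0,0,0,0,0,0.015],[0,0,0,0,0,0,0.015],[0,0,0,0,0,0,0.015]]]' 40
python3 -c "
from h import *
plan(.477,.334,.15,11.8); snap('wrist','w2')"
```

```text
clock: 2.2
position: [0.4805, 0.3356, 0.0134]
ee_rot: [0.633, 0.774, 0.001, 0.0]
ft_force: [-1.5, 0.1, 6.5]
grip_width: 0.276
clock: 2.7
position: [0.4805, 0.3356, 0.0134]
ee_rot: [0.633, 0.774, 0.001, 0.0]
ft_force: [-1.5, -1.1, 6.0]
grip_width: 0.274
clock 2.7 pos [0.4805 0.3356 0.0134] head 11.46 tilt [0.0016 0.0019] F [-1.5 -1.1  6. ] g 0.274
shift [-0.0007 -0.0035 -0.1366] turn [ 0.0019 -0.0015 -0.0059] rows>= 2.2
```

View pics/w2.png

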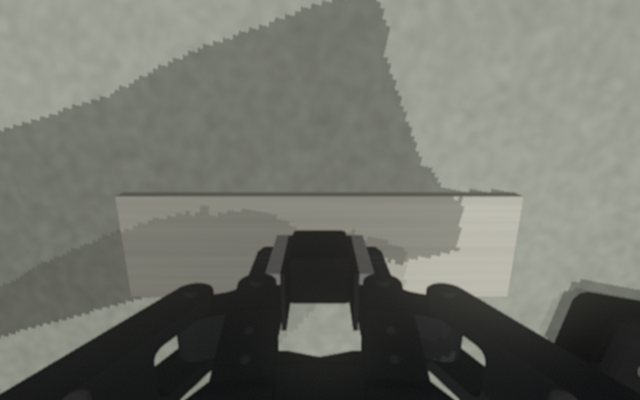

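```bash
python3 - <<'E'
from h import *
o=manip.get_obs();C=cam('wrist',o)
P=unproj(C,[(118,196),(521,196),(131,297),(508,297)],.008)
print(R.from_quat(o['ee_rot']).inv().apply(P-o['position']).round(4))
E
python3 -m handwheel '[[[0,0,-0.03,0,0,0,0.015],[0,0,-0.08,0,0,0,0.015],[0,0,-0.13,0,0,0,0.015],[0,0,-0.147,0,0,0,0.015],[0,0,-0.147,0,0,0,0.015]]]' 60
python3 -c "
from h import *
q=(.5967,.0198,.05)
print(pose2(*q,[[-.095,0,0]]), pose2(*q,[[-.07,0,0]]))
plan(.5,.015,.16,92.87); snap('wrist','w3')"
```

```text
[[ 0.0252 -0.0881  0.0052]
 [ 0.0252  0.0892  0.0056]
 [-0.025  -0.0896  0.0052]
 [-0.0251  0.0907  0.0055]]
clock: 3.38
position: [0.4802, 0.3352, 0.1595]
ee_rot: [0.633, 0.774, 0.001, 0.0]
ft_force: [-0.6, -0.3, -2.6]
grip_width: 0.269
[[0.50181873 0.01505198 0.        ]] [[0.52678748 0.01630146 0.        ]]
clock 3.38 pos [0.4802 0.3352 0.1595] head 11.46 tilt [0.0014 0.0015] F [-0.6 -0.3 -2.6] g 0.269
shift [-0.3177 -0.0442 -0.001 ] turn [ 2.3000e-03  2.0000e-04 -1.4209e+00] rows>= 7.6
```

View pics/w3.png

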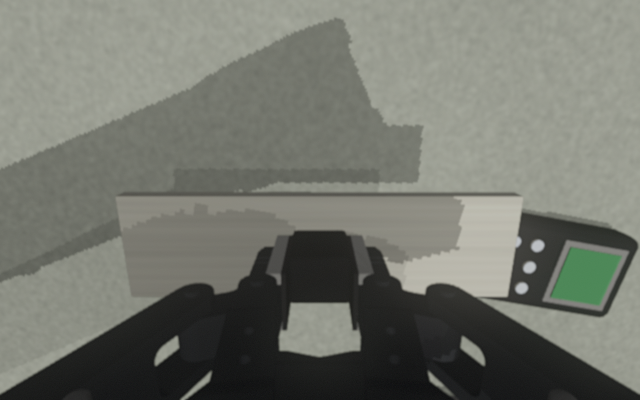

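```bash
python3 -m handwheel '[[[-0.318,-0.044,-0.001,0.002,0,-1.421,0.015],[-0.318,-0.044,-0.001,0.002,0,-1.421,0.015],[-0.318,-0.044,-0.001,0.002,0,-1.421,0.015],[-0.318,-0.044,-0.001,0.002,0,-1.421,0.015],[-0.318,-0.044,-0.001,0.002,0,-1.421,0.015],[-0.318,-0.044,-0.001,0.002,0,-1.421,0.015],[-0.318,-0.044,-0.001,0.002,0,-1.421,0.015],[-0.318,-0.044,-0.001,0.002,0,-1.421,0.015]]]' 60
python3 -m handwheel '[[[0,0,0,0,0,0,0.015],[0,0,0,0,0,0,0.015]]]' 60
python3 -c "
from h import *
plan(.5,.015,.16,92.87); snap('wrist','w4'); snap('top','t4'); print(manip.get_obs()['joint_pos'].round(2))"
```

```text
clock: 4.42
position: [0.4988, 0.0141, 0.1577]
ee_rot: [-0.028, 1.0, -0.001, -0.002]
ft_force: [-0.4, 0.2, -4.1]
grip_width: 0.268
clock: 4.68
position: [0.4995, 0.0146, 0.159]
ee_rot: [-0.023, 1.0, -0.001, -0.001]
ft_force: [0.0, 0.5, -2.9]
grip_width: 0.265
clock 4.67 pos [0.4995 0.0146 0.159 ] head 92.67 tilt [-0.0022 -0.0013] F [ 0.   0.5 -2.9] g 0.265
shift [-0.0005  0.0003 -0.001 ] turn [-0.0012 -0.0023 -0.0035] rows>= 0.0
[-0.45  0.11  0.35  1.9  -0.04  1.15  1.54]
```

View pics/w4.png

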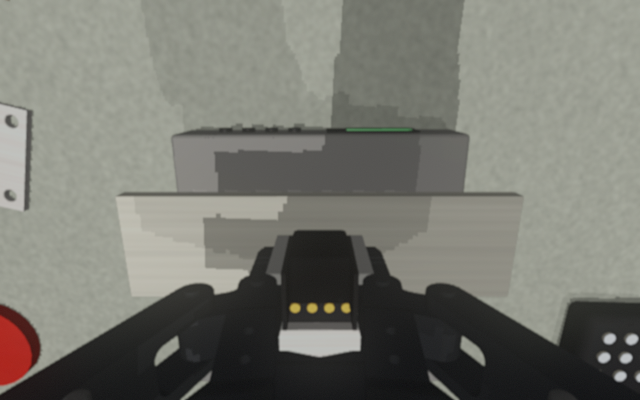

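The straightedge is held level over the deck. The deck's front edge runs (173,136) to (469,135). I'll compare it with the top-view estimate.

```bash
python3 - <<'E'
from h import *
o=manip.get_obs();C=cam('wrist',o)
im=cv2.imread('pics/w4.png');g=cv2.cvtColor(im,cv2.COLOR_BGR2GRAY)
for u in (185,200,300,345,380,450,460): print(u,g[126:146,u])
P=unproj(C,[(173,136),(469,135)],.045); print(P); d=P[0]-P[1]; print(np.degrees(np.arctan2(d[1],d[0])), P.mean(0), np.linalg.norm(d))
print(pose2(.5967,.0198,.05,[[-.14,.11,.045],[-.14,-.11,.045],[-.14,0,.045]]))
cv2.imwrite('pics/w4c.png',cv2.resize(im[110:220,160:480],None,fx=2.5,fy=2.5,interpolation=cv2.INTER_CUBIC))
E
```

```text
185 [146 145 147 146 141 121  91  74  82 101 114 124 131 135 135 135 135 136
 135 135]
200 [142 134 120  99  80  71  69  70  82  99 114 124 131 133 135 135 135 134
 135 134]
300 [ 98  86  70  58  54  55  60  69  84 102 115 123 128 130 130 130 130 130
 129 129]
345 [99 87 68 57 50 45 47 59 71 78 83 85 87 87 87 87 86 86 85 86]
380 [98 87 85 98 92 64 47 58 71 79 83 85 85 85 85 85 86 85 86 85]
450 [119 119 114  98  76  66  66  72  82  91  97 101 105 105 105 104 104 104
 104 104]
460 [158 158 159 159 155 141 111  84  82  92  97 103 105 105 105 105 105 105
 106 105]
[[ 0.46591331 -0.09401642  0.045     ]
 [ 0.45470009  0.12135682  0.045     ]]
-87.01963756467116 [0.4603067 0.0136702 0.045    ] 0.21566494796581115
[[ 0.45137725  0.12266544  0.045     ]
 [ 0.46237267 -0.09705961  0.045     ]
 [ 0.45687496  0.01280292  0.045     ]]
```

View pics/w4c.png

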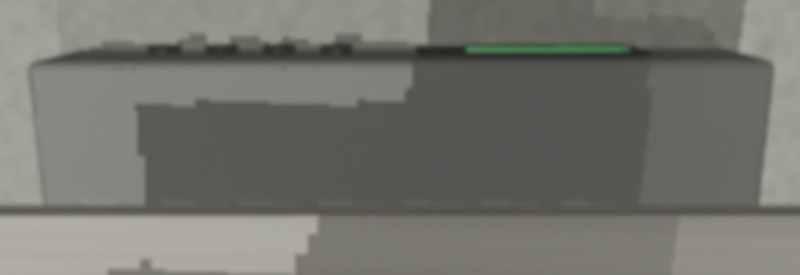

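View pics/t4.png

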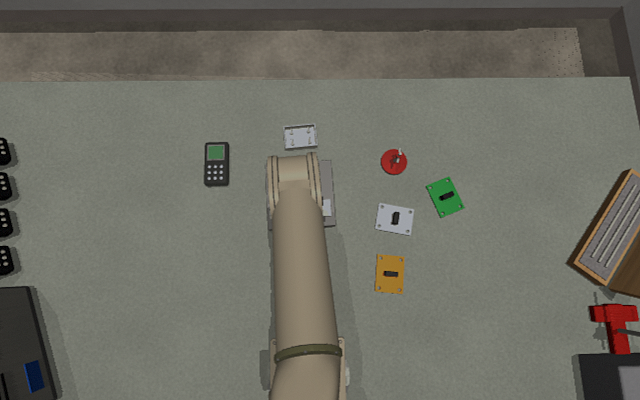

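```bash
python3 -c "
from h import *
plan(.512,.0157,.068,92.93)"
```

```text
clock 4.78 pos [0.4998 0.0147 0.1595] head 92.75 tilt [-0.0013 -0.001 ] F [-0.   0.5 -4. ] g 0.268
shift [-0.0124  0.0005  0.0915] turn [-0.001  -0.0014 -0.0032] rows>= 1.5
```

```bash
python3 -m handwheel '[[[-0.012,0,0.04,0,0,-0.003,0.015],[-0.012,0,0.07,0,0,-0.003,0.015],[-0.012,0,0.091,0,0,-0.003,0.015],[-0.012,0,0.091,0,0,-0.003,0.015],[-0.012,0,0.091,0,0,-0.003,0.015]]]' 60
python3 -c "
from h import *
plan(.512,.0157,.0595,92.93); snap('wrist','w5');snap('scene','s5')
im=cv2.imread('pics/s5.png'); cv2.imwrite('pics/s5c.png',cv2.resize(im[130:280,260:410],None,fx=4,fy=4,interpolation=cv2.INTER_CUBIC))
"
```

```text
clock: 5.4
position: [0.5126, 0.0153, 0.07]
ee_rot: [-0.026, 1.0, -0.0, 0.0]
ft_force: [0.4, -0.2, -3.3]
grip_width: 0.268
clock 5.4 pos [0.5126 0.0153 0.07  ] head 93.01 tilt [ 0.0007 -0.0006] F [ 0.4 -0.2 -3.3] g 0.268
shift [0.0006 0.0005 0.0105] turn [-0.0007  0.0006  0.0014] rows>= 0.2
```

View pics/w5.png

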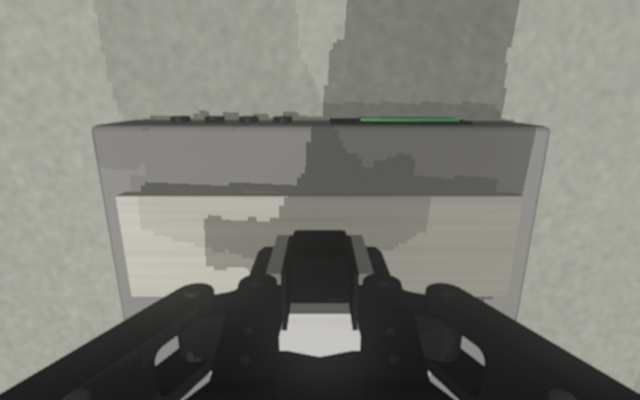

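View pics/s5c.png

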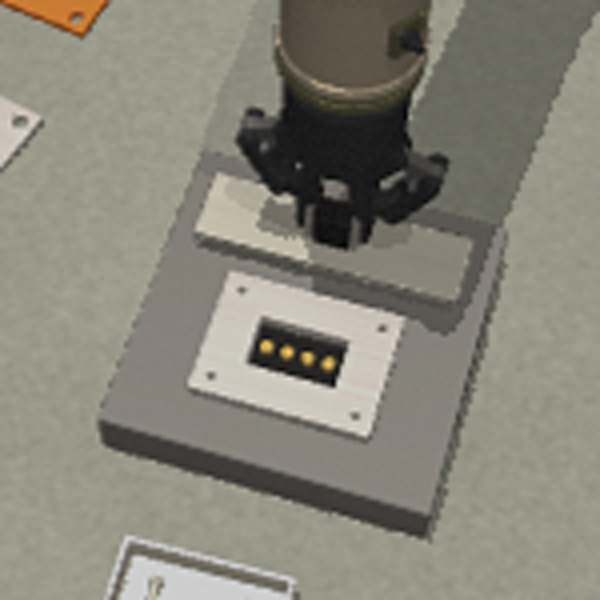

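```bash
python3 -m handwheel '[[[0,0.0005,0.006,0,0,0.001,0.015],[0,0.0005,0.0098,0,0,0.001,0.015],[0,0.0005,0.0098,0,0,0.001,0.015]]]' 60
python3 -m handwheel '[[[-0.004,0,0,0,0,0,0.015],[-0.008,0,0,0,0,0,0.015],[-0.010,0,0,0,0,0,0.015],[-0.011,0,0,0,0,0,0.015],[-0.011,0,0,0,0,0,0.015]]]' 60

```

```text
clock: 5.88
position: [0.5117, 0.0156, 0.0589]
ee_rot: [-0.026, 1.0, -0.0, -0.001]
ft_force: [-0.0, -0.4, -3.5]
grip_width: 0.269
clock: 6.5
position: [0.523, 0.0162, 0.0593]
ee_rot: [-0.026, 1.0, -0.0, -0.0]
ft_force: [-0.4, -0.2, -3.3]
grip_width: 0.265
```

```bash
for i in 1; do python3 -m handwheel '[[[-0.001,0,0,0,0,0,0.015],[-0.002,0,0,0,0,0,0.015],[-0.002,0,0,0,0,0,0.015]]]' 60; done; python3 -m handwheel '[[[-0.001,0,0,0,0,0,0.015],[-0.002,0,0,0,0,0,0.015],[-0.002,0,0,0,0,0,0.015]]]' 60
```

```text
clock: 6.88
position: [0.5251, 0.0164, 0.0593]
ee_rot: [-0.026, 1.0, -0.0, -0.0]
ft_force: [0.7, 0.7, -3.3]
grip_width: 0.27
clock: 7.25
position: [0.5271, 0.0165, 0.0593]
ee_rot: [-0.026, 1.0, -0.0, -0.0]
ft_force: [-0.4, -0.1, -3.3]
grip_width: 0.268
```

```bash
python3 -m handwheel '[[[-0.001,0,0,0,0,0,0.015],[-0.001,0,0,0,0,0,0.015],[-0.001,0,0,0,0,0,0.015]]]' 60; python3 -m handwheel '[[[-0.001,0,0,0,0,0,0.015],[-0.001,0,0,0,0,0,0.015]]]' 60
```

```text
clock: 7.62
position: [0.528, 0.0165, 0.0593]
ee_rot: [-0.026, 1.0, -0.0, -0.0]
ft_force: [0.3, -0.2, -3.5]
grip_width: 0.268
clock: 7.88
position: [0.5287, 0.0166, 0.0592]
ee_rot: [-0.026, 1.0, -0.0, -0.001]
ft_force: [-1.9, 0.0, -2.3]
grip_width: 0.268
```

```bash
python3 -m handwheel '[[[-0.001,0,0,0,0,0,0.015],[-0.001,0,0,0,0,0,0.015]]]' 60; python3 -m handwheel '[[[-0.001,0,0,0,0,0,0.015],[-0.001,0,0,0,0,0,0.015]]]' 60
python3 -c "
from h import *
plan(.5287,.0166,.0592,92.93)"
```

```text
clock: 8.12
position: [0.5287, 0.0166, 0.0589]
ee_rot: [-0.026, 1.0, -0.0, -0.002]
ft_force: [-6.9, -0.3, -0.0]
grip_width: 0.269
clock: 8.38
position: [0.5288, 0.0165, 0.0587]
ee_rot: [-0.026, 1.0, -0.0, -0.003]
ft_force: [-9.7, 0.9, 3.5]
grip_width: 0.266
clock 8.38 pos [0.5288 0.0165 0.0587] head 92.98 tilt [-0.0053 -0.0008] F [-9.7  0.9  3.5] g 0.266
shift [ 0.0001  0.0001 -0.0005] turn [-0.0005 -0.0054  0.0009] rows>= 0.0
```

```bash
python3 -m handwheel '[[[0.0015,0,0,0,0,0,0.015],[0.0015,0,0.0008,0,0,0,0.015],[0.0015,0,0.0008,0,0,0,0.015]]]' 60
python3 -c "
from h import *
plan(.5287,.0166,.0592,92.93)"
```

```text
clock: 8.75
position: [0.5288, 0.0165, 0.0585]
ee_rot: [-0.026, 1.0, -0.0, -0.001]
ft_force: [-8.2, 0.1, 2.0]
grip_width: 0.27
clock 8.75 pos [0.5288 0.0165 0.0585] head 92.98 tilt [-0.002  -0.0006] F [-8.2  0.1  2. ] g 0.27
shift [ 0.0001  0.0001 -0.0007] turn [-0.0005 -0.002   0.0009] rows>= 0.0
```

```bash
python3 -m handwheel '[[[0,0,0.0004,0,0,0,0.015],[0,0,0.0004,0,0,0,0.03],[0,0,0.0004,0,0,0,0.04],[0,0,0.0004,0,0,0,0.05],[0,0,-0.001,0,0,0,0.05],[0,0,-0.01,0,0,0,0.05],[0,0,-0.05,0,0,0,0.05],[0,0,-0.10,0,0,0,0.05]]]' 60
python3 -c "
from h import *
plan(.5287,.0166,.0592,92.93); snap('wrist','w6');snap('scene','s6')
im=cv2.imread('pics/s6.png'); cv2.imwrite('pics/s6c.png',cv2.resize(im[130:280,260:410],None,fx=4,fy=4,interpolation=cv2.INTER_CUBIC))
"
```

```text
clock: 9.75
position: [0.5289, 0.0165, 0.1596]
ee_rot: [-0.026, 1.0, -0.001, -0.001]
ft_force: [0.4, 0.0, 0.5]
grip_width: 0.586
clock 9.75 pos [0.5289 0.0165 0.1596] head 92.99 tilt [-0.0018 -0.0012] F [0.4 0.  0.5] g 0.586
shift [1.000e-04 2.000e-04 1.004e-01] turn [-0.0011 -0.0018  0.001 ] rows>= 1.6
```

View pics/w6.png

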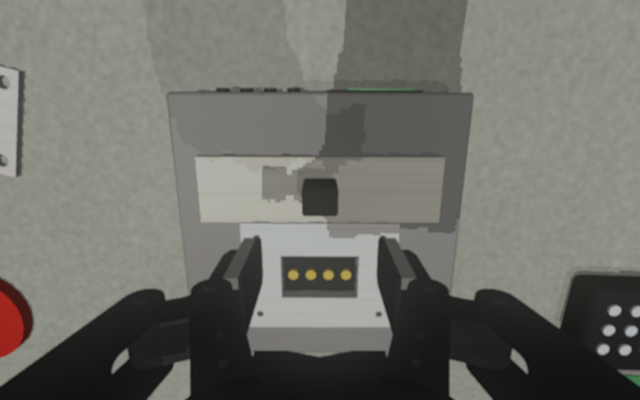

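View pics/s6c.png

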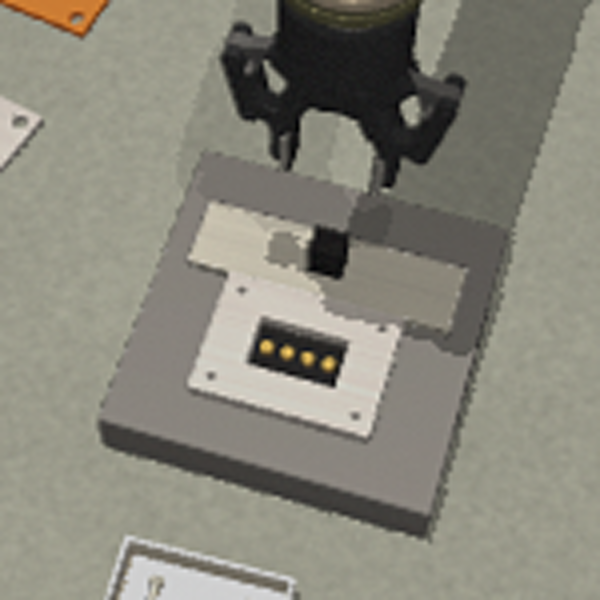

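Both views show the straightedge lying flush, with no dark gap at wrist row 223 and overhang past both flange ends. Next I centre over the flange to measure the tapped holes.

```bash
python3 -m handwheel '[[[-0.05,0,-0.01,0.001,0.002,0,0.0854],[-0.07,0,-0.03,0.001,0.002,0,0.0854],[-0.07,0,-0.03,0.001,0.002,0,0.0854],[-0.07,0,-0.03,0.001,0.002,0,0.0854],[-0.07,0,-0.03,0.001,0.002,0,0.0854]]]' 60
python3 -c "
from h import *
plan(.5287,.0166,.0592,92.93); im,_,_=snap('wrist','w7')
cv2.imwrite('pics/w7c.png',cv2.resize(im[90:250,190:450],None,fx=3,fy=3,interpolation=cv2.INTER_CUBIC))
"
```

```text
clock: 10.48
position: [0.5984, 0.0203, 0.1879]
ee_rot: [-0.026, 1.0, -0.001, -0.002]
ft_force: [-0.0, -0.4, -0.0]
grip_width: 0.999
clock 10.47 pos [0.5984 0.0203 0.1879] head 92.99 tilt [-0.0035 -0.0017] F [-0.  -0.4 -0. ] g 0.999
shift [0.0693 0.0002 0.1289] turn [-0.0016 -0.0036  0.001 ] rows>= 2.3
```

View pics/w7c.png

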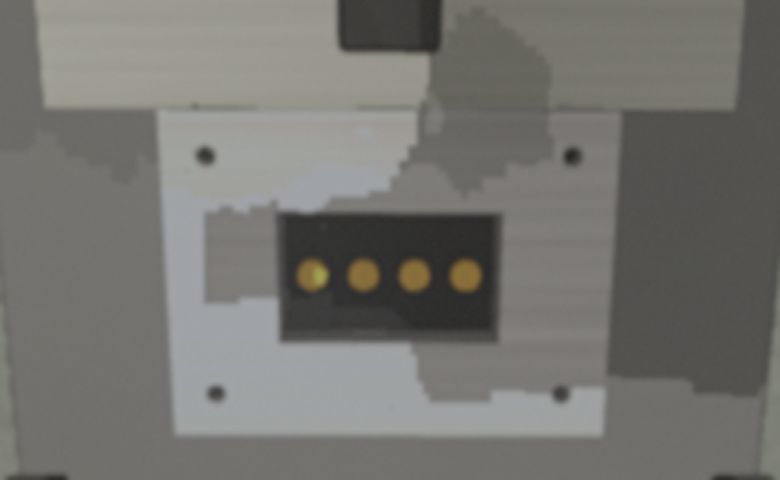

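Four taps show in the crop at (205,156), (572,156), (216,394), (561,394). The straightedge meets the flange along its whole front edge.

```bash
python3 - <<'E'
from h import *
o=manip.get_obs();C=cam('wrist',o)
uv=(np.array([(205,156),(572,156),(216,394),(561,394)])+.5)/3-.5+[190,90]
m=np.array([[-33,-48,55],[-33,48,55],[33,-48,55],[33,48,55]])/1e3
q,e=fit(C,m,uv,[.598,.02,.05]);print(q,np.degrees(q[2]),e,proj(C,pose2(*q,m))-uv)
P=unproj(C,uv,.055);print(P)
print('tool',R.from_quat(o['ee_rot']).inv().apply(P-o['position']).mean(0))
# top
Ct=cam('top')
q2=(.4861,-.297,-.203)
plan(.4861,-.297,.17,90-11.63)
E
```

```text
[0.5986691  0.01983975 0.05303684] 3.0387872887236913 0.02567962390041663 [[-0.0099916   0.02736683]
 [-0.01824879  0.02499397]
 [ 0.02259438 -0.05341999]
 [ 0.00748924 -0.00698299]]
[[ 0.56823822 -0.02983445  0.055     ]
 [ 0.5631507   0.06603521  0.055     ]
 [ 0.63421566 -0.02636178  0.055     ]
 [ 0.62908462  0.069516    0.055     ]]
tool [-0.00055141 -0.00027691  0.13300639]
clock 10.53 pos [0.5985 0.0203 0.188 ] head 92.99 tilt [-0.0033 -0.0016] F [-0.9 -0.1 -0.1] g 1.001
shift [ 0.1288 -0.311   0.0189] turn [-0.0019 -0.0031  0.2552] rows>= 5.4
```

```bash
python3 -m handwheel '[[[0.129,-0.311,0.019,-0.002,-0.003,0.255,0.0854],[0.129,-0.311,0.019,-0.002,-0.003,0.255,0.0854],[0.129,-0.311,0.019,-0.002,-0.003,0.255,0.0854],[0.129,-0.311,0.019,-0.002,-0.003,0.255,0.0854],[0.129,-0.311,0.019,-0.002,-0.003,0.255,0.0854],[0.129,-0.311,0.019,-0.002,-0.003,0.255,0.0854],[0.129,-0.311,0.019,-0.002,-0.003,0.255,0.0854],[0.129,-0.311,0.019,-0.002,-0.003,0.255,0.0854]]]' 60
python3 -m handwheel '[[[0,0,0,0,0,0,0.0854],[0,0,0,0,0,0,0.0854]]]' 60
python3 -c "
from h import *
plan(.4861,-.297,.17,90-11.63); im,_,_=snap('wrist','w8'); print(manip.get_obs()['joint_pos'].round(2))
cv2.imwrite('pics/w8c.png',cv2.resize(im[90:250,190:450],None,fx=3,fy=3,interpolation=cv2.INTER_CUBIC))
"
```

```text
clock: 11.52
position: [0.4872, -0.2957, 0.1701]
ee_rot: [0.101, 0.995, 0.0, 0.0]
ft_force: [0.3, 0.3, -0.8]
grip_width: 1.0
clock: 11.78
position: [0.4873, -0.296, 0.1703]
ee_rot: [0.1, 0.995, 0.0, 0.0]
ft_force: [0.3, 0.1, 0.0]
grip_width: 1.0
clock 11.78 pos [ 0.4873 -0.296   0.1703] head 78.48 tilt [0.001  0.0002] F [0.3 0.1 0. ] g 1.0
shift [ 0.001  -0.0012  0.0003] turn [0.0004 0.0009 0.0018] rows>= 0.0
[-0.03  0.28  0.59  1.72 -0.17  1.19  1.97]
```

View pics/w8c.png

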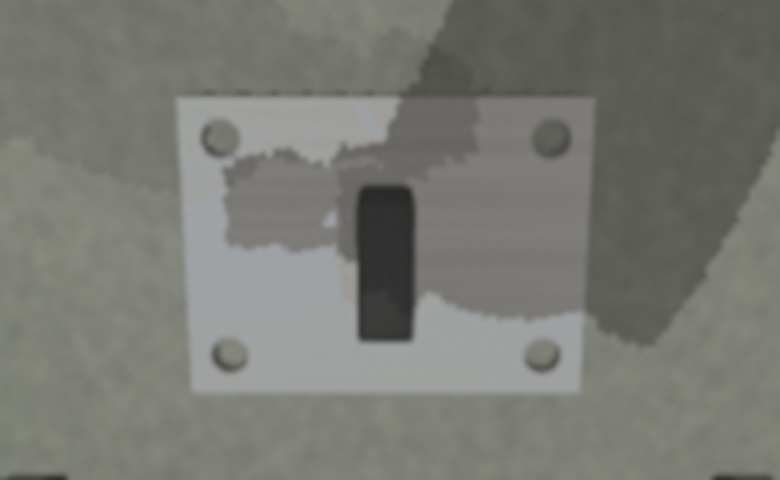

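The wrist crop shows the aluminium cover squarely under the tool. Its hole rims are at (220,138), (551,138), (229,354), (542,354).

```bash
python3 - <<'E'
from h import *
o=manip.get_obs();C=cam('wrist',o)
f=lambda p:(np.array(p)+.5)/3-.5+[190,90]
m=np.array([[-33,-48,6],[-33,48,6],[33,-48,6],[33,48,6]])/1e3
c=np.array([[-45,-60,6],[-45,60,6],[45,-60,6],[45,60,6]])/1e3
a=f([(220,138),(551,138),(229,354),(542,354)]); b=f([(177,96),(596,96),(191,393),(580,393)])
for M,U in((m,a),(c,b),(np.r_[m,c],np.r_[a,b])):
  q,e=fit(C,M,U,[.486,-.297,-.2]);print(q,np.degrees(q[2]),e)
plan(q[0],q[1],.012,np.degrees(q[2])+90)
E
```

```text
[ 0.48639297 -0.29716087 -0.2012094 ] -11.528449239854828 0.08339561702933734
[ 0.48673345 -0.29707232 -0.20240685] -11.597058096369988 0.2659491359459285
[ 0.48656384 -0.29711652 -0.2019631 ] -11.571633013685926 0.242175485630434
clock 11.82 pos [ 0.4872 -0.2963  0.1703] head 78.45 tilt [0.0009 0.0001] F [ 0.4 -0.   0.2] g 0.996
shift [ 0.0006 -0.001   0.1583] turn [0.0003 0.0008 0.0004] rows>= 2.5
```

```bash
python3 -m handwheel '[[[0.0006,-0.001,0.06,0,0.001,0,0.0854],[0.0006,-0.001,0.11,0,0.001,0,0.0854],[0.0006,-0.001,0.145,0,0.001,0,0.0854],[0.0006,-0.001,0.158,0,0.001,0,0.0854],[0.0006,-0.001,0.158,0,0.001,0,0.05],[0.0006,-0.001,0.158,0,0.001,0,0.02],[0.0006,-0.001,0.158,0,0.001,0,0.008],[0.0006,-0.001,0.158,0,0.001,0,0.008]]]' 40
python3 -m handwheel '[[[0,0,0,0,0,0,0.008],[0,0,0,0,0,0,0.008],[0,0,0,0,0,0,0.008],[0,0,0,0,0,0,0.008]]]' 60
python3 -m handwheel '[[[0,0,-0.01,0,0,0,0.008],[0,0,-0.04,0,0,0,0.008],[0,0,-0.09,0,0,0,0.008],[0,0,-0.14,0,0,0,0.008],[0,0,-0.14,0,0,0,0.008],[0,0,-0.14,0,0,0,0.008]]]' 60
python3 -c "
from h import *
plan(.5987,.0198,.15,93.0); im,_,_=snap('wrist','w9')
"
```

```text
clock: 12.82
position: [0.4868, -0.2981, 0.0133]
ee_rot: [0.101, 0.995, -0.0, 0.001]
ft_force: [-0.9, 0.4, -0.8]
grip_width: 0.176
clock: 13.32
position: [0.4869, -0.2982, 0.0134]
ee_rot: [0.101, 0.995, -0.0, 0.001]
ft_force: [-2.0, 0.6, 6.6]
grip_width: 0.173
clock: 14.08
position: [0.4857, -0.2975, 0.1518]
ee_rot: [0.101, 0.995, 0.0, -0.0]
ft_force: [-0.4, -0.2, -2.0]
grip_width: 0.175
clock 14.07 pos [ 0.4857 -0.2975  0.1518] head 78.39 tilt [-0.0008  0.0008] F [-0.4 -0.2 -2. ] g 0.175
shift [-0.0468  0.3335  0.0019] turn [ 0.0007 -0.0009 -0.255 ] rows>= 5.4
```

View pics/w9.png

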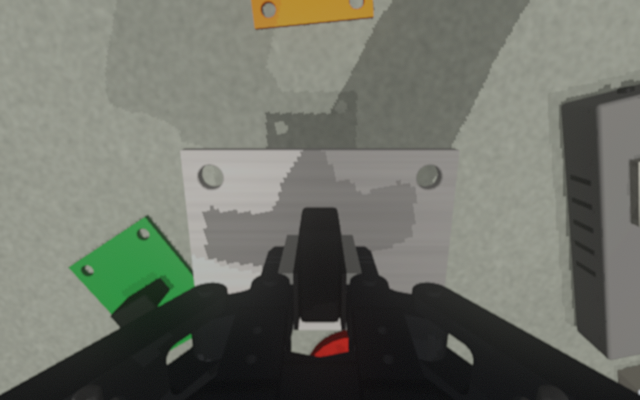

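```bash
python3 -m handwheel '[[[-0.047,0.3335,0,0.001,-0.001,-0.255,0.008],[-0.047,0.3335,0,0.001,-0.001,-0.255,0.008],[-0.047,0.3335,0,0.001,-0.001,-0.255,0.008],[-0.047,0.3335,0,0.001,-0.001,-0.255,0.008],[-0.047,0.3335,0,0.001,-0.001,-0.255,0.008],[-0.047,0.3335,0,0.001,-0.001,-0.255,0.008],[-0.047,0.3335,0,0.001,-0.001,-0.255,0.008],[-0.047,0.3335,0,0.001,-0.001,-0.255,0.008]]]' 60
python3 -m handwheel '[[[0,0,0,0,0,0,0.008],[0,0,0,0,0,0,0.008]]]' 60
python3 -c "
from h import *
plan(.5987,.0198,.085,93.04); im,_,_=snap('wrist','w10')
cv2.imwrite('pics/w10c.png',cv2.resize(im[120:280,170:470],None,fx=2.6,fy=2.6,interpolation=cv2.INTER_CUBIC))
"
```

```text
clock: 15.12
position: [0.5987, 0.0174, 0.1515]
ee_rot: [-0.025, 1.0, -0.001, -0.0]
ft_force: [-0.3, -1.2, -2.1]
grip_width: 0.176
clock: 15.38
position: [0.5992, 0.0182, 0.1524]
ee_rot: [-0.025, 1.0, -0.001, 0.0]
ft_force: [0.2, -0.5, -1.4]
grip_width: 0.175
clock 15.38 pos [0.5992 0.0182 0.1524] head 92.9 tilt [ 0.0007 -0.001 ] F [ 0.2 -0.5 -1.4] g 0.175
shift [0.0005 0.0017 0.0674] turn [-0.0011  0.0007 -0.0025] rows>= 1.1
```

View pics/w10c.png

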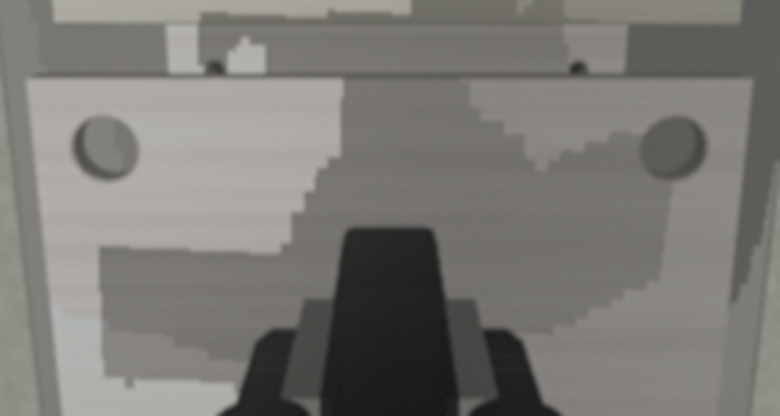

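The cover is held level over the flange. Its near rims are at crop (105,148) and (674,148), and its front edge runs (26,78) to (753,78). Next is the in-hand offset.

```bash
python3 - <<'E'
from h import *
c=manip.calibration('wrist'); C=((c['fx'],c['fy'],c['cx'],c['cy']),c['tool_from_camera'])
f=lambda p:(np.array(p)+.5)/2.6-.5+[170,120]
for z in (.006,.0074,.009):
  P=unproj(C,f([(105,148),(674,148),(26,78),(753,78)]),z); print(z,P.round(4)[:,:2].tolist(), 'spans',np.linalg.norm(P[0]-P[1]).round(4),np.linalg.norm(P[2]-P[3]).round(4),'ctr',P[:2].mean(0).round(4),P[2:].mean(0).round(4))
E
```

```text
0.006 [[0.0336, -0.0476], [0.0336, 0.0475], [0.0453, -0.0596], [0.0454, 0.0595]] spans 0.0951 0.119 ctr [ 0.0336 -0.      0.006 ] [ 0.0454 -0.      0.006 ]
0.0074 [[0.0333, -0.0481], [0.0333, 0.048], [0.0451, -0.0601], [0.0452, 0.06]] spans 0.096 0.1202 ctr [ 0.0333 -0.      0.0074] [ 0.0451 -0.      0.0074]
0.009 [[0.0329, -0.0486], [0.033, 0.0485], [0.0449, -0.0608], [0.0449, 0.0607]] spans 0.0971 0.1214 ctr [ 0.0329 -0.      0.009 ] [ 0.0449 -0.      0.009 ]
```

```bash
python3 -m handwheel '[[[0.0003,0.0015,0.03,-0.001,0.001,-0.0025,0.008],[0.0003,0.0015,0.055,-0.001,0.001,-0.0025,0.008],[0.0003,0.0015,0.068,-0.001,0.001,-0.0025,0.008],[0.0003,0.0015,0.074,-0.001,0.001,-0.0025,0.008],[0.0003,0.0015,0.074,-0.001,0.001,-0.0025,0.008],[0.0003,0.0015,0.074,-0.001,0.001,-0.0025,0.008]]]' 60
python3 -c "
from h import *
plan(.5989,.0198,.0784,93.04); im,_,_=snap('wrist','w11'); im2,_,_=snap('scene','s11')
cv2.imwrite('pics/w11c.png',cv2.resize(im[120:280,170:470],None,fx=2.6,fy=2.6,interpolation=cv2.INTER_CUBIC))
cv2.imwrite('pics/s11c.png',cv2.resize(im2[130:280,260:410],None,fx=4,fy=4,interpolation=cv2.INTER_CUBIC))
"
```

```text
clock: 16.18
position: [0.5996, 0.0207, 0.0792]
ee_rot: [-0.027, 1.0, 0.0, 0.001]
ft_force: [0.6, -0.1, -1.1]
grip_width: 0.173
clock 16.18 pos [0.5996 0.0207 0.0792] head 93.13 tilt [0.001  0.0002] F [ 0.6 -0.1 -1.1] g 0.173
shift [ 0.0008 -0.0009  0.0008] turn [0.0002 0.0011 0.0016] rows>= 0.0
```

View pics/w11c.png

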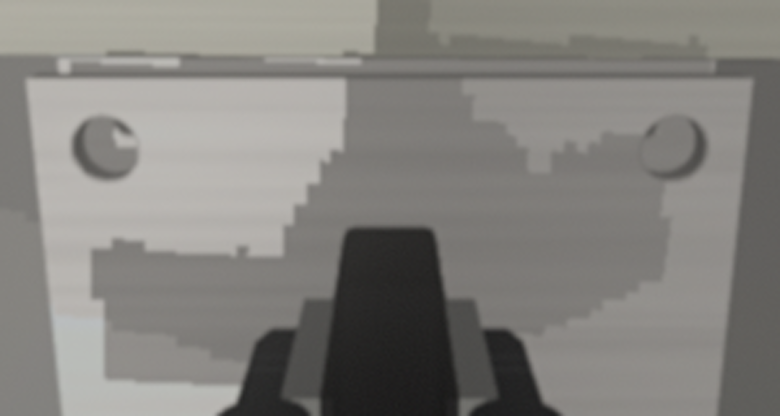

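View pics/s11c.png

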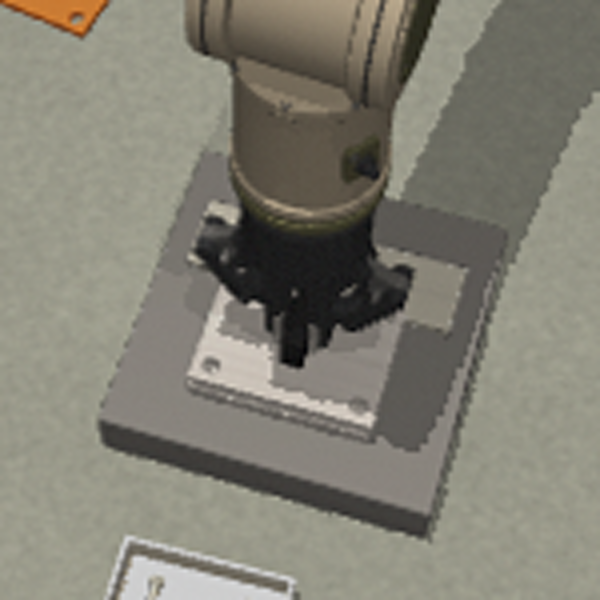

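```bash
python3 -m handwheel '[[[0.0008,-0.0009,0.0005,0,0.001,0.0015,0.008],[0.0008,-0.0009,0.0005,0,0.001,0.0015,0.008],[0.0008,-0.0009,0.0005,0,0.001,0.0015,0.008],[0.0008,-0.0009,0.0005,0,0.001,0.0015,0.008]]]' 60
python3 -c "
from h import *
plan(.5989,.0198,.0784,93.04); im,_,_=snap('wrist','w12')
plan(.5989,.0198,.0784,93.04); 
cv2.imwrite('pics/w12c.png',cv2.resize(im[130:160,170:470],None,fx=2.6,fy=8,interpolation=cv2.INTER_CUBIC))
"
```

```text
clock: 16.77
position: [0.5983, 0.0198, 0.0778]
ee_rot: [-0.027, 1.0, 0.0, -0.001]
ft_force: [-0.2, 0.7, -2.4]
grip_width: 0.173
clock 16.77 pos [0.5983 0.0198 0.0778] head 93.05 tilt [-0.0013 -0.    ] F [-0.2  0.7 -2.4] g 0.173
shift [-0.0006 -0.     -0.0006] turn [ 0.     -0.0013  0.0002] rows>= 0.0
clock 16.82 pos [0.5983 0.0198 0.0778] head 93.05 tilt [-0.0013 -0.    ] F [ 0.4  0.2 -1.8] g 0.174
shift [-0.0006 -0.     -0.0006] turn [ 0.     -0.0013  0.0001] rows>= 0.0
```

View pics/w12c.png

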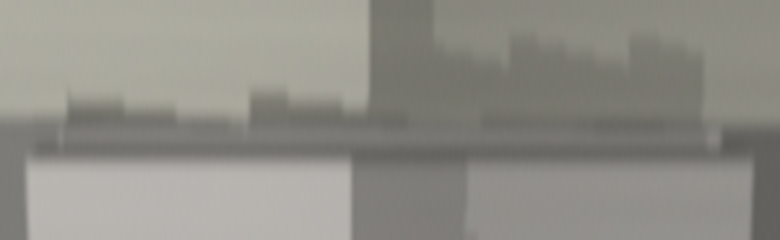

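```bash
python3 - <<'E'
from h import *
o=manip.get_obs();C=cam('wrist',o)
q=(.5987,.0198,.0530)
print(proj(C,pose2(*q,[[-.045,-.06,.055],[-.045,.06,.055]])))
print(unproj(C,[(193.8,145.4),(446.5,145.4)],.055).round(4), pose2(*q,[[-.045,-.06,.055],[-.045,.06,.055]]).round(4))
# rear holes in scene: predicted tap & hole pixels
S=cam('scene'); print(proj(S,pose2(*q,[[.033,-.048,.071],[.033,.048,.071],[.033,-.048,.055],[.033,.048,.055]])))
im,_,_=snap('scene','s12'); cv2.imwrite('pics/s12c.png',cv2.resize(im[200:250,295:375],None,fx=10,fy=10,interpolation=cv2.INTER_CUBIC))
E
```

```text
[[192.64792209 145.83127199]
 [446.48837683 146.04157705]]
[[ 0.5567 -0.0419  0.055 ]
 [ 0.5503  0.0773  0.055 ]] [[ 0.5569 -0.0425  0.055 ]
 [ 0.5506  0.0773  0.055 ]]
[[311.93620973 221.06154149]
 [348.63420491 231.28025609]
 [312.04167495 223.94095511]
 [348.25605795 234.06609392]]
```

View pics/s12c.png

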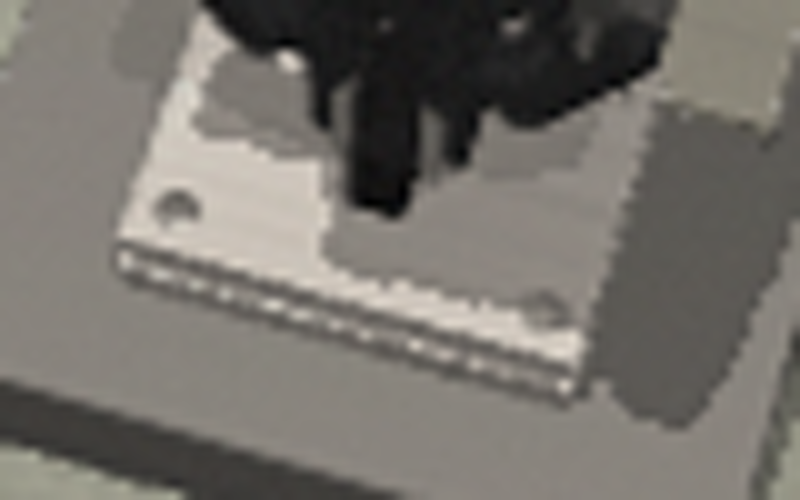

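```bash
python3 -m handwheel '[[[-0.0005,0,-0.0005,0,-0.001,0,0.008],[-0.0005,0,-0.0005,0,-0.001,0,0.008],[-0.0005,0,-0.0005,0,-0.001,0,0.008],[-0.0005,0,-0.0005,0,-0.001,0,0.008],[-0.0005,0,-0.0005,0,-0.001,0,0.008],[-0.0005,0,-0.0005,0,-0.001,0,0.008]]]' 60
python3 -c "
from h import *
plan(.5989,.0198,.0784,93.04); im,_,o=snap('wrist','w13'); print(abs(o['joint_velocities']).max())"
```

```text
clock: 17.62
position: [0.5988, 0.0198, 0.0783]
ee_rot: [-0.027, 1.0, 0.0, -0.0]
ft_force: [1.8, -0.9, -2.3]
grip_width: 0.176
clock 17.62 pos [0.5988 0.0198 0.0783] head 93.05 tilt [-0.0003  0.    ] F [ 1.8 -0.9 -2.3] g 0.176
shift [-0.0001 -0.     -0.0001] turn [ 0.     -0.0003  0.0002] rows>= 0.0
0.00193569582568563
```

View pics/w13.png

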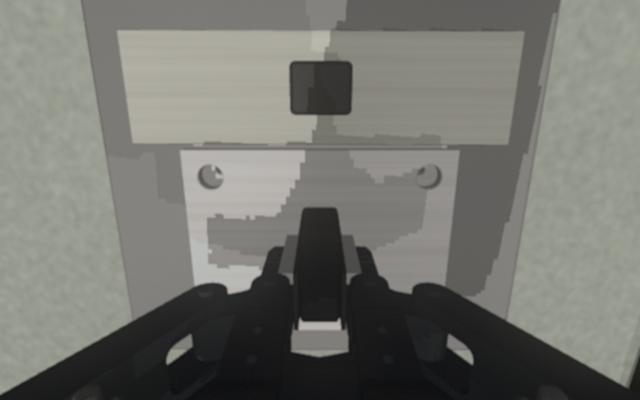

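The cover is held still and level at (180–460, 150), and the straightedge lies square along the flange at row 145. The pose matches the target to 0.1 mm, so I'm handing in.

```bash
python3 -c "
from workcell import manip
print(manip.hand_in())"
```

```text
the job is handed in; nothing more can be done
None
```

I pushed the straightedge against the flange's front edge until it made contact (about 8–10 N), set it on the deck and released it. I then gripped the aluminium cover and handed the job in at about 17.7 s with the cover hovering over the flange; the hand-in reports no verdict.

**Last checks:**
- **Cover position:** the tool was within 0.1 mm and about 0.01° of the target over the measured threaded holes. The flange position from the wrist camera agreed with the contact position to about 0.1 mm.
- **Cover height and level:** the underside is about 10 mm above the flange, tilt is under 0.001 rad, the arm is at rest, and the measured force shows only the cover's weight plus noise.
- **Straightedge:** the pictures show no gap along the flange and an overhang past both ends.
- **Bystanders:** the meter, screw tray and probe stand were not touched.

**What did not fully agree:**
- **Threaded holes not seen through the cover:** from the off-axis wrist camera, parallax hides them. Alignment rests on measured positions, plus a scene-camera check of the two rear holes that agreed to about 0.7 mm, taken before the last 0.5 mm correction.
- **Flange corner:** one projected flange corner was about 1 pixel (0.6 mm) off, while the other matched.

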